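# Snap the specimen cases shut with pliers and stack them

### The job

While the cases still stand on the bench, press the two ears of every open specimen case together with the snap pliers until the stud clicks and stays shut; do not press the loose ears with the gripper itself. Then lay the pliers flat, back near the middle of the grey tool mat, and stack all the cases squarely on top of the taller case that is already shut, one column, all clips facing the same way as its own. Leave the beaker and the bottles behind the cases where they are.

Things in the scene. Friction and masses are not known exactly. Their poses are not given: they have to be found in the camera images.
- case_1: closed case 84 (x) x 54 (y) x 44 mm high, grey, flat aluminium top; origin centre of underside, front to -x. On its front two parallel upright ears, 3 mm thick, z 8 to 32 mm, x -42 to -68 mm: one fixed at y -4 to -1 mm, one loose, open at y 7 to 10 mm (14 mm over both outsides, 8 mm when shut). About 0.27 kg, loose on the bench, front roughly to the robot. Two or three of case_1..3 are present.
- case_2: closed case 84 (x) x 54 (y) x 44 mm high, grey, flat aluminium top; origin centre of underside, front to -x. On its front two parallel upright ears, 3 mm thick, z 8 to 32 mm, x -42 to -68 mm: one fixed at y -4 to -1 mm, one loose, open at y 7 to 10 mm (14 mm over both outsides, 8 mm when shut). About 0.27 kg, loose on the bench, front roughly to the robot. Two or three of case_1..3 are present.
- case_3: closed case 84 (x) x 54 (y) x 44 mm high, grey, flat aluminium top; origin centre of underside, front to -x. On its front two parallel upright ears, 3 mm thick, z 8 to 32 mm, x -42 to -68 mm: one fixed at y -4 to -1 mm, one loose, open at y 7 to 10 mm (14 mm over both outsides, 8 mm when shut). About 0.27 kg, loose on the bench, front roughly to the robot. Two or three of case_1..3 are present.
- case_1_ear (a joint): travel of the loose ear to the fixed one: 0 open, 0.006 m shut (over 0.005 counts). A press stud between them resists with at most about 11 N, then past half way snaps over and stays shut; let go before that, it springs open.
- case_1_stud (a point): point of the case at x -55, y +3, z 20 mm: middle of the two ears while open; does not move with the loose ear
- case_2_ear (a joint): travel of the loose ear to the fixed one: 0 open, 0.006 m shut (over 0.005 counts). A press stud between them resists with at most about 11 N, then past half way snaps over and stays shut; let go before that, it springs open.
- case_2_stud (a point): point of the case at x -55, y +3, z 20 mm: middle of the two ears while open; does not move with the loose ear
- case_3_ear (a joint): travel of the loose ear to the fixed one: 0 open, 0.006 m shut (over 0.005 counts). A press stud between them resists with at most about 11 N, then past half way snaps over and stays shut; let go before that, it springs open.
- case_3_stud (a point): point of the case at x -55, y +3, z 20 mm: middle of the two ears while open; does not move with the loose ear
- base_case: closed case 84 (x) x 54 (y) x 64 mm high, grey, flat aluminium top; origin centre of underside, front to -x. Like the others, but taller and already shut (ears at y -4 to 4 mm, both fixed, 8 mm over both), about 0.5 kg; the bottom of the column. Loose on the bench, anywhere among the others.
- base_case_stud (a point): the same point of the base case (x -55, y +3, z 20 mm)
- pliers: snap pliers lying flat, steel jaws, black grips, 140 mm long, 18 mm thick, 0.16 kg, balanced at the grips; origin at the pivot, on the underside; at rest +x is the middle line to the jaws, z up. Frame fixed to arm a (jaw on +y, handle on -y); arm b is its mirror image. Jaws 7 mm thick, 2 to 16 mm above the underside, reach 52 mm past the pivot; gap at the tips 35 mm at rest.
- pliers_hinge (a joint): closing angle: 0 at rest (sprung open), 0.52 with jaws parallel 8 mm apart. Outside width across the grip middles: 63 mm at 0, 55 at 0.14, 34 at 0.52. Squeeze there against the spring: 9 N at 0, 11 N at 0.15, 16 N at 0.52; a click takes about 26 N in all, 40 N is harmless. Held squeezed to 55 mm, it stays in the hand with the jaws wide open.
- jaw_tip_a (a point): inner edge of the jaw tip of arm a (the +y jaw), 9 mm above the underside; midway between the two tips is the middle of the mouth
- handle_a (a point): centre of the handle grip of arm a (56 x 7 x 18 mm high), 57 mm behind the pivot, 9 mm above the underside; midway between the two is the place to hold, from above
- jaw_tip_b (a point): inner edge of the jaw tip of arm b (the -y jaw), 9 mm above the underside; midway between the two tips is the middle of the mouth
- handle_b (a point): centre of the handle grip of arm b (56 x 7 x 18 mm high), 57 mm behind the pivot, 9 mm above the underside; midway between the two is the place to hold, from above
- tool_mat: fixed grey mat 200 (x) x 110 (y) x 3 mm, origin at the centre of its underside, on which the pliers lie at the start
- beaker: bystander: clear beaker, 51 mm wide, 66 mm high, behind the cases; origin at its underside
- reagent_bottle: bystander: brown bottle, 54 mm wide, 106 mm high, behind the cases; origin at its underside
- wash_bottle: bystander: white wash bottle with spout, 66x98x187 mm, behind the cases; origin at its underside
Things that resemble listed ones, but are neither listed nor needed, are in the scene too. What is shaped like the base_case but green or red is not meant.

How it is judged:
On the way:
1. the clips of all the cases are clicked shut while the cases still stand upright on the bench (value of joint each of case_1_ear, case_2_ear, case_3_ear above 0.005 m and height (world z) of each of case_1, case_2, case_3 below 0.012 m and angle between each of case_1, case_2, case_3's own z axis and vertical below 0.15 rad), for 0.2 s.
At the end, for the whole second after the job is handed in: every case present: clip shut (over 5 mm), level, at rest, in one column on the base case (centre within 10 mm, clip within 14 mm of its clip, seen from above); base case on the bench; pliers flat and at rest on the mat, pivot within 40 mm of its centre (value of joint each of case_1_ear, case_2_ear, case_3_ear above 0.005 m and horizontal distance between each of case_1, case_2, case_3 and base_case below 0.01 m and horizontal distance between each of case_1_stud, case_2_stud, case_3_stud and base_case_stud below 0.014 m and angle between each of case_1, case_2, case_3, base_case's own z axis and vertical below 0.05 rad and height (world z) of each of case_1, case_2, case_3 above 0.058 m and linear speed of each of case_1, case_2, case_3, pliers below 0.02 m/s and height (world z) of base_case below 0.008 m and horizontal distance between pliers and tool_mat below 0.04 m and height (world z) of pliers below 0.012 m and angle between pliers's own z axis and vertical below 0.15 rad); the robot touches nothing.
It fails at once if the beaker or a bottle is shifted by more than 25 mm (distance of any of beaker, reagent_bottle, wash_bottle from where it was at the start of the episode above 0.025 m).
It fails at once if the fingers themselves press on the loose ear of a case (more than 3 N) (contact force between the fingers and case_1_ear above 3 N or contact force between the fingers and case_2_ear above 3 N or contact force between the fingers and case_3_ear above 3 N).
Of case_1, case_2, case_3 only 2 to 3 are there at a start; the rules pass over those that are not, and their reading is None.
At some moment in a run one of pliers, base_case may be knocked a few centimetres aside while the robot is not near it.
It also fails if it takes over 210 s, if anything falls off the work surface, if the arm or the gripper's body presses on something with over 40 N, if the wrist force passes 120 N, or if a joint passes its speed limit or range.

### The arm

A 6-joint arm with a two-finger parallel gripper is mounted at the origin on a cart in front of the work surface, level with it; the furniture and walls round the work are solid. World frame = base frame: x ahead of the robot, y to its left, z up, the work surface at z = 0. Lengths are in m, angles in rad, forces in N, time in s.
With the tool pointing down it reaches from about 0.25 to 0.8 m from the base axis. Payload 8.5 kg.
Tool frame: the origin (TCP) lies at the very end of the fingers, on their centre line; the grasp point (between the pads) lies 19 mm behind it (ctrl.hold_point_z is the distance from the TCP to the grasp point, in m); z points along the fingers, y is the line along which they close (so a half turn about z gives the same grasp; the last joint's range is limited). The gripper opens to 85 mm and grips with 20 to 120 N. Pads are 22 mm wide; open, the fingers measure 114 mm over their backs; the gripper's body (76 mm by 85 mm) begins 54 mm behind the grasp point. The pads swing forward as they close: fully open they stand 13 mm farther back than shut.
Start: joints at [1.156, 0.238, -0.013, 1.319, 0, 1.571], TCP at [0.212, 0.48, 0.231] pointing down, gripper open.
Joint ranges: [-2.66, 2.66], [-1.03, 1.9], [-1.14, 1.46], [-1.82, 2.27], [-1.45, 1.34], [-3.14, 3.14]. Speed limits (rad/s): [2.22, 2.22, 2.79, 3.14, 3.14, 3.14].

### API

Orientations are given as a unit quaternion [w, x, y, z].
In Python, from bench import ctrl gives the robot as it stands.
- The arm moves only by the tool step_arm, never from a script. Its argument "steps" is a list of rows, each an object with "slide": the shift along the tool's x, y, z as a fraction of full scale, a list of three; "dr": the turn, a rotation vector about the tool's x, y, z as a fraction of full scale, a list of three. A call has 1 to 10 rows; each row shifts and turns the commanded pose from where the row before left it, along the tool's axes as they then stand; what a row does not reach is not made up. Full scale, the value 1, is 50 cm for a shift and pi/4 rad for a turn. A row lasts 1/8 s, in which the tool goes at most 62.5 mm and 10.7 degrees, less where a joint would pass 70% of its speed; a pose out of reach is approached as far as the arm can. A call with a number of a shift or a turn outside -1 to 1 is refused whole. A call with a gripper value outside its range is refused whole. "hand" is the gripper's target within -1 to 1 (fully open at 1, half-way at 0, shut at -1), set as the call begins (left out, the last holds). The fingers move at their own pace and stop on an object; "grip_force" is the grip in N (left out, the last holds). Time passes only in rows, so rows that do not move let the fingers close. It gives the time, the measured TCP pose, the force, the opening and the grip force at its end, in the units of the state.
- ctrl.read_state(): the state, without advancing time (a new reading comes with each control period).
- ctrl.snapshot(name): name is "scene" or "side" or "wrist"; returns a dict with "img" (400x640x3 uint8, red, green, blue), "fx", "fy", "cx", "cy" (pixels), "world_from_camera" (4x4, takes a point from camera to world coordinates). Camera axes: x right, y up, looking along -z (the intrinsics and any distortion apply to the point x, -y, -z); pixel columns grow to the right and rows downward; lengths in m; the calibration is good to about 2 mm. A picture is of the moment at which its call begins. There is no depth.
- ctrl.close_job(): hands the job in; it is judged then, once.
The state is a dict: "time_s": time; "joint_positions": joint angles; "qvel": joint speeds; "joint_efforts": joint torques, N m; "tcp_pos": TCP position; "ee_rot": TCP orientation; "wrist_force": force on the tool from outside, world axes, zero at the start; "torque": the same for the moment, N m; "opening": opening from 0.0 (shut) to 1.0 (fully open); "gripper_force": force on a finger pad.
Only numpy, scipy, OpenCV 4.12 (cv2) and the standard library are available. Lean on these libraries where they do the work, as an engineer would, in place of code of your own. Each camera call takes 0.05 s, during which the arm holds its last target. There are 200 camera calls.

## Working session

There is one attempt and no reset: what is moved stays moved. The work goes in short steps, Python scripts to look and compute and a tool call to move; the robot and the scene stay as the last step left them, time stands still between calls to the robot, and variables do not carry over. Pictures are saved under pics/ and viewed, at most 14 in all, crops included, and the job is handed in when it is done.

Besides the shell and the picture viewer there is one more tool, called after "Emit:" in YAML: its name, and indented under it one key for each argument. step_arm: Moves the arm, as the interface text tells. Its arguments: {"type":"object","properties":{"steps":{"type":"array","items":{"type":"object","properties":{"slide":{"type":"array","items":{"type":"number","minimum":-1,"maximum":1}},"dr":{"type":"array","items":{"type":"number","minimum":-1,"maximum":1}}}}},"hand":{"type":"number"},"grip_force":{"type":"number"}},"required":["steps"]}

```bash
ls; mkdir -p pics
cat > h.py <<'E'
import numpy as np, cv2
from bench import ctrl
from scipy.spatial.transform import Rotation as R
def snap(n,name):
    s=ctrl.snapshot(n); cv2.imwrite(f'pics/{name}.png',s['img'][:,:,::-1]); 
    np.savez(f'pics/{name}.npz',**{k:v for k,v in s.items() }); return s
def load(name): return np.load(f'pics/{name}.npz',allow_pickle=True)
def px2w(s,u,v,z):
    T=np.array(s['world_from_camera']); d=np.array([(u-s['cx'])/s['fx'],-(v-s['cy'])/s['fy'],-1.])
    d=T[:3,:3]@d; o=T[:3,3]; return o+d*(z-o[2])/d[2]
def w2px(s,p):
    T=np.array(s['world_from_camera']); q=T[:3,:3].T@(np.array(p)-T[:3,3])
    return np.array([s['cx']+s['fx']*q[0]/-q[2], s['cy']-s['fy']*q[1]/-q[2]])
E
python3 - <<'E'
from h import *
for n in ['scene','side','wrist']:
    s=snap(n,n+'0'); print(n,s.keys(),s['fx'],s['cx'],s['cy']); print(np.round(s['world_from_camera'],3))
print(ctrl.read_state(), ctrl.hold_point_z)
a=[cv2.imread(f'pics/{n}0.png') for n in ['scene','side']]
E
```

```text
pics
scene dict_keys(['img', 'fx', 'fy', 'cx', 'cy', 'world_from_camera']) 495.7947245439662 322.14056695205994 199.386844956729
[[-0.605  0.445 -0.66  -0.574]
 [-0.796 -0.318  0.515  1.231]
 [ 0.019  0.837  0.547  1.041]
 [ 0.     0.     0.     1.   ]]
side dict_keys(['img', 'fx', 'fy', 'cx', 'cy', 'world_from_camera']) 443.7792542448332 317.65793320420465 203.98830948221521
[[ 0.957  0.171 -0.234  0.309]
 [-0.29   0.609 -0.738 -0.674]
 [ 0.016  0.775  0.632  0.9  ]
 [ 0.     0.     0.     1.   ]]
wrist dict_keys(['img', 'fx', 'fy', 'cx', 'cy', 'world_from_camera']) 338.0208989146044 324.17050769646374 201.61575522541568
[[ 0.402 -0.882 -0.247  0.149]
 [ 0.916  0.387  0.11   0.507]
 [-0.001 -0.27   0.963  0.371]
 [ 0.     0.     0.     1.   ]]
{'time_s': 0.15, 'joint_positions': array([ 1.15599367e+00,  2.38647632e-01, -1.40492224e-02,  1.31917850e+00,
       -2.10476655e-05,  1.57076601e+00]), 'qvel': array([-0.00082898, -0.0025421 ,  0.00197675, -0.00027853, -0.00077822,
        0.00059774]), 'joint_efforts': array([-1.91291358e-03, -5.39078844e+01,  3.46597302e+01,  1.44030590e-02,
       -5.05568050e-05,  1.13379258e-05]), 'tcp_pos': array([0.21146316, 0.48019672, 0.23082729]), 'ee_rot': array([-1.00804981e-04,  2.05902746e-01,  9.78572311e-01, -5.30116448e-04]), 'wrist_force': array([-0.02666993, -0.31750454,  1.02905815]), 'torque': array([-0.01941031,  0.0006396 , -0.01042073]), 'gripper_force': 0.0, 'opening': 1.0013697190981052} 0.0187
```

View pics/scene0.png

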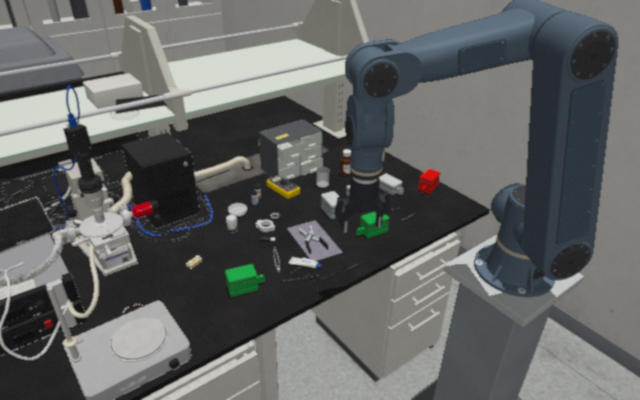

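View pics/side0.png

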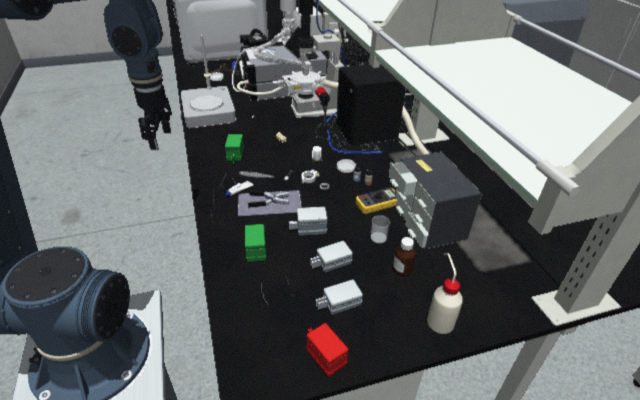

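Run:
```python
from h import *
im=cv2.imread('pics/side0.png')[180:325,225:395]
cv2.imwrite('pics/c1.png',cv2.resize(im,None,fx=4.1,fy=4.1,interpolation=cv2.INTER_CUBIC))
s=load('side0')
for u,v in [(269,203),(312,221),(334,256),(342,297),(380,230),(404,260),(445,310),(327,350)]: print(u,v,px2w(s,u,v,0.02).round(3))
```

```text
269 203 [0.489 0.4   0.02 ]
312 221 [0.595 0.281 0.02 ]
334 256 [0.612 0.126 0.02 ]
342 297 [ 0.587 -0.014  0.02 ]
380 230 [0.776 0.189 0.02 ]
404 260 [0.791 0.059 0.02 ]
445 310 [ 0.815 -0.122  0.02 ]
327 350 [ 0.505 -0.146  0.02 ]
```

View pics/c1.png

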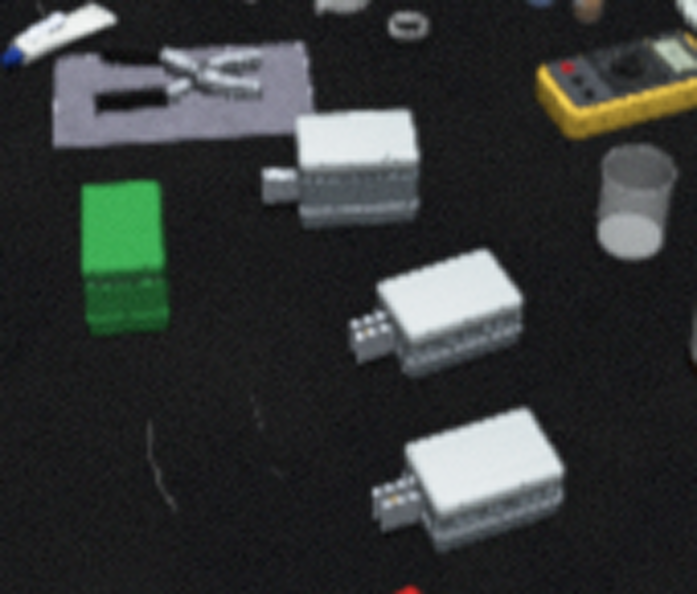

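Emit:
step_arm:
  steps:
    - {"slide": [0, 0, -0.05], "dr": [0, 0, -0.176]}
    - {"slide": [0, 0, -0.05], "dr": [0, 0, -0.176]}
    - {"slide": [0, 0, -0.05], "dr": [0, 0, -0.176]}
    - {"slide": [-0.075, -0.066, -0.007]}
    - {"slide": [-0.075, -0.066, -0.007]}
    - {"slide": [-0.075, -0.066, -0.007]}
    - {"slide": [-0.075, -0.066, -0.007]}
    - {"slide": [-0.075, -0.066, -0.007]}
    - {"slide": [-0.075, -0.066, -0.007]}
    - {"slide": [-0.07, -0.064, -0.008]}
  hand: 1

```text
invalid input
```

```bash
cat >> h.py <<'E'
def pose():
    s=ctrl.read_state(); Rm=R.from_quat(np.roll(s['ee_rot'],-1)).as_matrix(); return s,Rm
def go(x,y,z,a):
    s,Rm=pose(); a0=np.arctan2(-Rm[1,0],-Rm[0,0])
    d=Rm.T@(np.array([x,y,z])-s['tcp_pos'])
    ca,sa=np.cos(a),np.sin(a); Rt=np.array([[-ca,-sa,0],[-sa,ca,0],[0,0,-1.]])
    T=Rm.T@Rt
    print('tcp',s['tcp_pos'].round(4),'a',a0.round(4),'| slide now-axes',(d/.5).round(4),'after-turn axes',((Rt.T@(np.array([x,y,z])-s['tcp_pos']))/.5).round(4),'dr',(R.from_matrix(T).as_rotvec()/(np.pi/4)).round(4))
E
python3 - <<'E'
from h import *
s=snap('wrist','w1'); st=ctrl.read_state(); print(st['tcp_pos'],st['ee_rot'],st['time_s'])
print(s['world_from_camera'].round(3))
E
```

```text
[0.21148104 0.48024685 0.23090028] [-9.69186555e-05  2.05921182e-01  9.78568471e-01 -4.52585332e-04] 0.2
[[ 0.402 -0.882 -0.247  0.149]
 [ 0.916  0.387  0.11   0.507]
 [-0.001 -0.27   0.963  0.371]
 [ 0.     0.     0.     1.   ]]
```

View pics/w1.png

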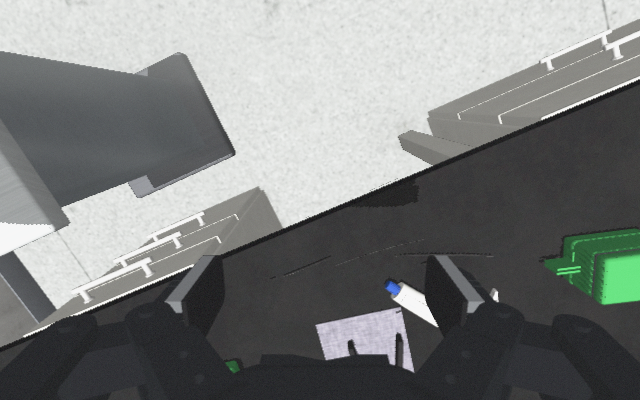

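Emit:
step_arm:
  steps:
    - {"slide": [0, 0, -0.05], "dr": [0, 0, 0.2]}
    - {"slide": [0, 0, -0.05], "dr": [0, 0, 0.2]}
  hand: 1

```text
time_s: 0.45
tcp_pos: [0.2114, 0.4802, 0.2815]
ee_rot: [-0.0, 0.359, 0.933, -0.001]
wrist_force: [-0.2, 0.5, -0.2]
opening: 1.002
gripper_force: 0.0
```

Run:
```python
from h import *
s,Rm=pose(); print(s['tcp_pos'],Rm.round(3),s['joint_positions'],s['time_s'])
```

```text
[0.21143956 0.4801601  0.28154312] [[-0.742  0.67  -0.   ]
 [ 0.67   0.742 -0.001]
 [-0.    -0.001 -1.   ]] [ 1.15601745e+00  2.27385073e-01  9.97803011e-02  1.44441195e+00
 -3.93916727e-05  1.89004656e+00] 0.45
```

Emit:
step_arm:
  steps:
    - {"slide": [0, 0, -0.02], "dr": [0, 0, -0.187]}
    - {"slide": [0, 0, -0.02], "dr": [0, 0, -0.187]}
    - {"slide": [0, 0, -0.02], "dr": [0, 0, -0.187]}
    - {"slide": [0, 0, -0.02], "dr": [0, 0, -0.187]}
    - {"slide": [0, 0, -0.02], "dr": [0, 0, -0.187]}

```text
time_s: 1.08
tcp_pos: [0.2115, 0.4803, 0.3314]
ee_rot: [-0.0, -0.005, 1.0, -0.0]
wrist_force: [0.3, 0.5, 0.1]
opening: 0.996
gripper_force: 0.0
```

Emit:
step_arm:
  steps:
    - {"slide": [-0.09, -0.046, 0], "dr": [0, 0, 0]}
    - {"slide": [-0.09, -0.046, 0], "dr": [0, 0, 0]}
    - {"slide": [-0.09, -0.046, 0], "dr": [0, 0, 0]}
    - {"slide": [-0.09, -0.046, 0], "dr": [0, 0, 0]}
    - {"slide": [-0.09, -0.046, 0], "dr": [0, 0, 0]}
    - {"slide": [-0.09, -0.046, 0], "dr": [0, 0, 0]}
    - {"slide": [-0.09, -0.046, 0], "dr": [0, 0, 0]}
    - {"slide": [-0.09, -0.046, 0], "dr": [0, 0, 0]}
    - {"slide": [-0.09, -0.046, 0], "dr": [0, 0, 0]}
    - {"slide": [-0.09, -0.046, 0], "dr": [0, 0, 0]}

```text
time_s: 2.33
tcp_pos: [0.6641, 0.2519, 0.3311]
ee_rot: [-0.0, -0.003, 1.0, -0.0]
wrist_force: [0.4, 0.4, 0.4]
opening: 0.999
gripper_force: 0.0
```

Run:
```python
from h import *
s=snap('wrist','w2'); go(.66,.25,.33,0); 
im=cv2.imread('pics/w2.png'); cv2.imwrite('pics/w2b.png',cv2.resize(im,(800,500)))
```

```text
tcp [0.6685 0.2484 0.3282] a 0.0021 | slide now-axes [ 0.017   0.0033 -0.0035] after-turn axes [ 0.0171  0.0032 -0.0035] dr [-0.0033 -0.0014  0.0027]
```

View pics/w2b.png

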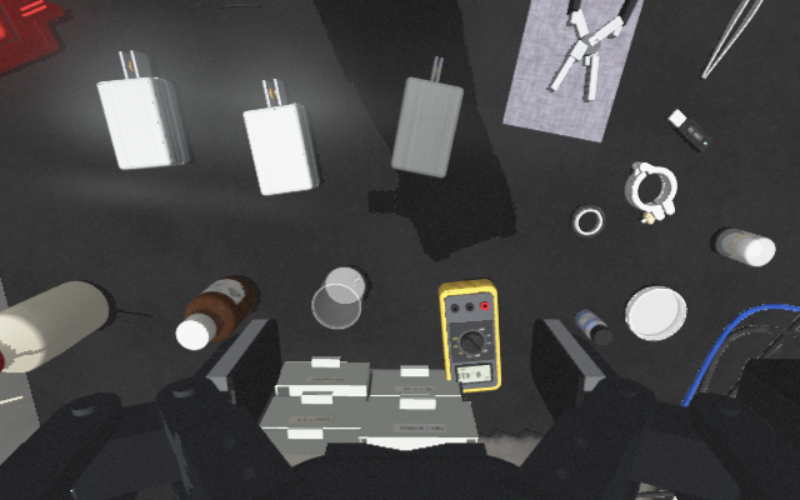

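Emit:
step_arm:
  steps:
    - {"slide": [0.042, -0.01, 0.055], "dr": [0, 0, 0]}
    - {"slide": [0.042, -0.01, 0.055], "dr": [0, 0, 0]}
    - {"slide": [0.042, -0.01, 0.055], "dr": [0, 0, 0]}
    - {"slide": [0.042, -0.01, 0.055], "dr": [0, 0, 0]}
    - {"slide": [0, 0, 0], "dr": [0, 0, 0]}
    - {"slide": [0, 0, 0], "dr": [0, 0, 0]}

```text
time_s: 3.12
tcp_pos: [0.58, 0.2328, 0.2224]
ee_rot: [0.001, -0.003, 1.0, 0.0]
wrist_force: [0.8, -0.2, 0.6]
opening: 0.998
gripper_force: 0.0
```

Run:
```python
from h import *
s=snap('wrist','w3'); go(.58,.25,.22,0); 
im=cv2.imread('pics/w3.png'); 
cv2.imwrite('pics/w3b.png',cv2.resize(im,(800,500),interpolation=cv2.INTER_CUBIC))
```

```text
tcp [0.5804 0.233  0.2227] a 0.0054 | slide now-axes [0.0007 0.0341 0.0053] after-turn axes [0.0008 0.0341 0.0053] dr [0.0011 0.0031 0.0068]
```

View pics/w3b.png

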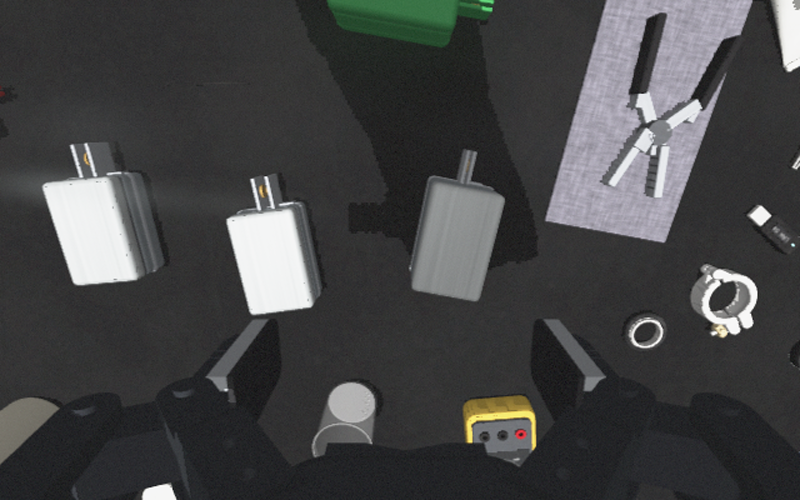

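Run:
```python
from h import *
s=load('w3'); k=.8
P=lambda u,v,z: px2w(s,u*k,v*k,z)[:2]
def ang(d): return np.degrees(np.arctan2(d[1],d[0])).round(1)
h1,h2=P(649,55,.021),P(720,73,.021); pv=P(659,132,.02); t1,t2=P(607,184,.019),P(657,196,.019)
print('handles',h1,h2,np.linalg.norm(h1-h2),(h1+h2)/2,'piv',pv,'tips',t1,t2,np.linalg.norm(t1-t2))
print('yaw',ang((t1+t2)/2-(h1+h2)/2),ang(pv-(h1+h2)/2),np.linalg.norm(pv-(h1+h2)/2),np.linalg.norm((t1+t2)/2-(h1+h2)/2))
for n,c,z in [('c3',[(43,184),(117,177),(138,280),(74,286)],.044),('c2',[(228,218),(299,206),(318,303),(250,314)],.044),('b',[(428,178),(504,193),(480,300),(412,287)],.064)]:
    q=np.array([P(u,v,z) for u,v in c]); m=q.mean(0); d=(q[2]+q[3]-q[0]-q[1])/2; w=(q[1]+q[2]-q[0]-q[3])/2
    print(n,m.round(4),'len',np.linalg.norm(d).round(4),np.linalg.norm(w).round(4),'yaw',ang(d),ang(w)-90)
m=[P(u,v,0.003) for u,v in [(545,220),(665,242)]]
print('mat edge',m, ang(m[1]-m[0])-90)
# ears check
print('c3 ears front', P(73,146,.032),P(112,144,.032),'c2',P(252,178,.032),P(277,175,.032),'b',P(468,152,.032))
```

```text
handles [0.45442908 0.41249871] [0.46648607 0.4678869 ] 0.05668528932177858 [0.46045757 0.44019281] piv [0.50936209 0.42986668] tips [0.55005831 0.3952275 ] [0.5595234  0.43734668] 0.04316958947635634
yaw -14.2 -11.9 0.04998280845075444 0.09731521310411805
c3 [ 0.5878 -0.0093] len 0.0814 0.0545 yaw 3.0 5.799999999999997
c2 [0.6099 0.1287] len 0.0801 0.0564 yaw 7.1 10.0
b [0.5873 0.2691] len 0.0821 0.0538 yaw -8.0 -10.900000000000006
mat edge [array([0.58320228, 0.35332348]), array([0.60222927, 0.46080597])] -10.0
c3 ears front [ 0.52245349 -0.02051467] [0.52079308 0.00935156] c2 [0.54567882 0.11314284] [0.54325842 0.1326905 ] b [0.52500055 0.27966193]
```

Run:
```python
from h import *
im=cv2.imread('pics/w3.png')
a=cv2.resize(im[105:195,25:155],None,fx=3,fy=3,interpolation=cv2.INTER_CUBIC)
b=cv2.resize(im[125:255,172:262],None,fx=3,fy=3,interpolation=cv2.INTER_CUBIC)
c=cv2.resize(im[0:170,440:640],None,fx=3,fy=3,interpolation=cv2.INTER_CUBIC)
a2=cv2.resize(im[110:240,25:140],None,fx=3,fy=3,interpolation=cv2.INTER_CUBIC)
b2=cv2.resize(im[130:255,175:262],None,fx=3,fy=3,interpolation=cv2.INTER_CUBIC)
o=np.zeros((392,616,3),np.uint8); o[:390,:345]=a2; o[:375,350:611]=b2
cv2.imwrite('pics/e1.png',o); cv2.imwrite('pics/e2.png',c)
```

```text
(no output)
```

View pics/e1.png

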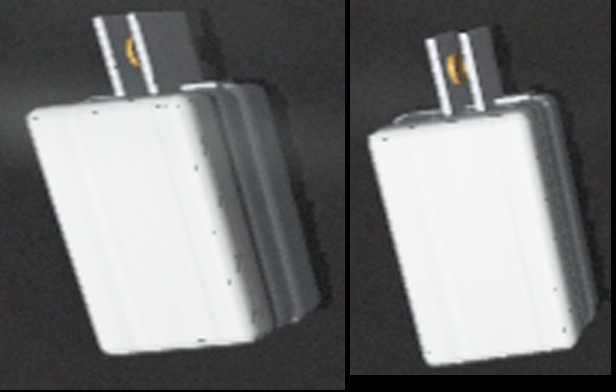

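View pics/e2.png

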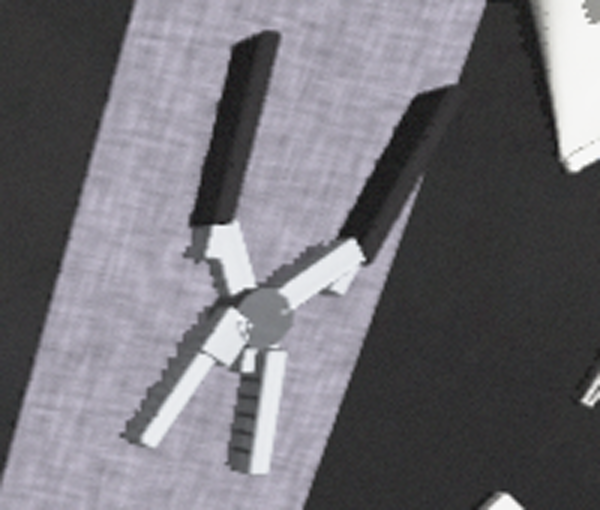

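Run:
```python
from h import *
s=load('w3')
def ang(d): return np.degrees(np.arctan2(d[1],d[0])).round(1)
C=lambda u,v,z: px2w(s,440+u/3,v/3,z)[:2]
h1,h2=C(247,130,.021),C(410,175,.021); pv=C(268,318,.021); t1,t2=C(148,442,.019),C(258,471,.019)
print('h',(h1+h2)/2,np.linalg.norm(h1-h2),ang(h2-h1)-90,'pv',pv,'t',(t1+t2)/2,np.linalg.norm(t1-t2),ang(t2-t1)-90)
m=(h1+h2)/2;t=(t1+t2)/2; print(ang(t-m),ang(pv-m),ang(t-pv),np.linalg.norm(pv-m),np.linalg.norm(t-m))
for n,ox,oy,dx,E,c in [('c3',25,110,0,[(98,18),(120,95),(132,14),(153,92)],[(28,118),(190,97),(255,341),(105,354)]),('c2',175,130,350,[(431,40),(447,113),(463,34),(480,108)],[(370,135),(527,113),(575,348),(427,364)])]:
    Q=lambda u,v,z: px2w(s,ox+(u-dx)/3,oy+v/3,z)[:2]
    e=[Q(u,v,.032) for u,v in E]; print(n,'earyaw',ang(e[1]-e[0]),ang(e[3]-e[2]),'lens',np.linalg.norm(e[1]-e[0]),'front mid',(e[0]+e[2])/2,'gap',np.linalg.norm(e[2]-e[0]),'mid',sum(e)/4)
    q=np.array([Q(u,v,.044) for u,v in c]);d=(q[2]+q[3]-q[0]-q[1])/2; w=(q[1]+q[2]-q[0]-q[3])/2
    print(q.mean(0),ang(d),ang(w)-90, ang(q[3]-q[0]),ang(q[2]-q[1]))
```

```text
h [0.46013329 0.4419086 ] 0.054652810227084105 -13.299999999999997 pv [0.50972782 0.43142941] t [0.5549468  0.41840651] 0.03992580823004766 -13.799999999999997
-13.9 -11.9 -16.1 0.05068954753134196 0.09768290494913896
c3 earyaw 4.9 4.5 lens 0.024170703467505345 front mid [ 0.52107319 -0.01556299] gap 0.011063959607475773 mid [ 0.53318125 -0.01456448]
[ 0.58812381 -0.010492  ] 5.3 6.5 5.7 4.9
c2 earyaw 7.4 8.5 lens 0.024021660608891278 front mid [0.5455809  0.11869756] gap 0.010685389354880288 mid [0.55755598 0.12036266]
[0.61174224 0.12622528] 7.8 7.599999999999994 7.8 7.7
```

Run:
```python
from h import *
go(.456,.4435,.07,-.241)
```

```text
tcp [0.5804 0.233  0.2227] a 0.0054 | slide now-axes [0.2473 0.4221 0.3051] after-turn axes [0.3422 0.3495 0.3053] dr [0.0015 0.003  0.3137]
```

Emit:
step_arm:
  steps:
    - {"slide": [0, 0, 0], "dr": [0, 0, 0.157]}
    - {"slide": [0, 0, 0], "dr": [0, 0, 0.157]}
    - {"slide": [0.07, 0.07, 0], "dr": [0, 0, 0]}
    - {"slide": [0.07, 0.07, 0], "dr": [0, 0, 0]}
    - {"slide": [0.07, 0.07, 0], "dr": [0, 0, 0]}
    - {"slide": [0.07, 0.07, 0.05], "dr": [0, 0, 0]}
    - {"slide": [0.062, 0.07, 0.08], "dr": [0, 0, 0]}
    - {"slide": [0, 0, 0.08], "dr": [0, 0, 0]}
    - {"slide": [0, 0, 0.07], "dr": [0, 0, 0]}
    - {"slide": [0, 0, 0], "dr": [0, 0, 0]}

```text
time_s: 4.42
tcp_pos: [0.4544, 0.4431, 0.0795]
ee_rot: [-0.001, 0.12, 0.993, -0.001]
wrist_force: [-0.7, -0.6, 0.6]
opening: 0.996
gripper_force: 0.0
```

Run:
```python
from h import *
go(.456,.4435,.001,-.241)
s=snap('wrist','w4')
```

```text
tcp [0.4544 0.4431 0.0795] a -0.241 | slide now-axes [-0.0032  0.002   0.1571] after-turn axes [-0.0029  0.0015  0.1571] dr [-0.0036 -0.0022 -0.    ]
```

View pics/w4.png

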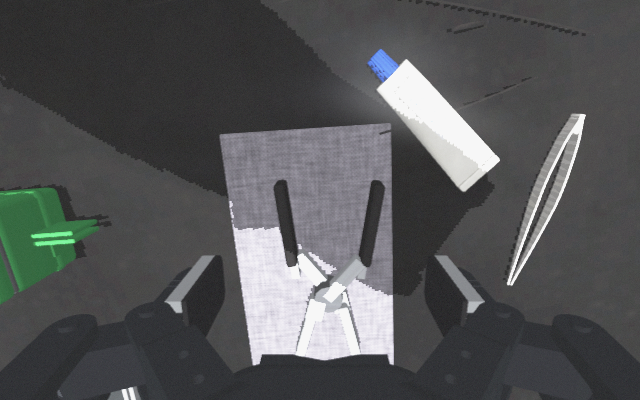

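Run:
```python
from h import *
s=load('w4')
P=lambda u,v,z=.021: px2w(s,u,v,z)[:2]
l=[P(282,181),P(292,265)];r=[P(376,182),P(366,262)];m=(sum(l)+sum(r))/4;pv=P(328,293)
print(m,pv,np.linalg.norm(pv-m),np.degrees(np.arctan2(*(pv-m)[::-1])), np.linalg.norm(l[1]-l[0]))
n=P(329,181)*0+(l[0]+r[0])/2; f=(l[1]+r[1])/2; print(np.degrees(np.arctan2(*(f-n)[::-1])))
print(px2w(s,305,130,.003),px2w(s,242,360,.003),px2w(s,393,360,.003))
print(pv-.057*np.array([np.cos(-.241),np.sin(-.241)]))
```

```text
[0.45647553 0.44455308] [0.50332769 0.43261299] 0.04834966655100313 -14.297270611355941 0.05555863464889984
-13.57828228553897
[0.39826791 0.44323961 0.003     ] [0.55432978 0.35249208 0.003     ] [0.58160854 0.46512585 0.003     ]
[0.447975  0.4462174]
```

Emit:
step_arm:
  steps:
    - {"slide": [-0.003, 0.004, 0.05], "dr": [0, 0, 0]}
    - {"slide": [0, 0, 0.05], "dr": [0, 0, 0]}
    - {"slide": [0, 0, 0.03], "dr": [0, 0, 0]}
    - {"slide": [0, 0, 0.02], "dr": [0, 0, 0]}
    - {"slide": [0, 0, 0.007], "dr": [0, 0, 0]}
    - {"slide": [0, 0, 0], "dr": [0, 0, 0]}
    - {"slide": [0, 0, 0], "dr": [0, 0, 0]}
  hand: 1

```text
time_s: 5.35
tcp_pos: [0.4569, 0.4451, 0.0034]
ee_rot: [0.0, 0.12, 0.993, 0.0]
wrist_force: [-0.5, 0.1, 0.5]
opening: 0.998
gripper_force: 0.0
```

Emit:
step_arm:
  steps:
    - {"slide": [0, 0, 0], "dr": [0, 0, 0]}
    - {"slide": [0, 0, 0], "dr": [0, 0, 0]}
    - {"slide": [0, 0, 0], "dr": [0, 0, 0]}
    - {"slide": [0, 0, 0], "dr": [0, 0, 0]}
    - {"slide": [0, 0, 0], "dr": [0, 0, 0]}
    - {"slide": [0, 0, 0], "dr": [0, 0, 0]}
  hand: 0.29
  grip_force: 20

```text
time_s: 6.1
tcp_pos: [0.4572, 0.446, 0.0047]
ee_rot: [0.001, 0.12, 0.993, 0.001]
wrist_force: [-2.2, 0.0, 11.5]
opening: 0.648
gripper_force: 13.3
```

Emit:
step_arm:
  steps:
    - {"slide": [0, 0, -0.02], "dr": [0, 0, 0]}
    - {"slide": [0, 0, -0.04], "dr": [0, 0, 0]}
    - {"slide": [0, 0, -0.06], "dr": [0, 0, 0]}
    - {"slide": [0, 0, -0.06], "dr": [0, 0, 0]}
    - {"slide": [0, 0, -0.06], "dr": [0, 0, 0]}
    - {"slide": [0, 0, 0], "dr": [0, 0, 0]}

```text
time_s: 6.85
tcp_pos: [0.4576, 0.4457, 0.1253]
ee_rot: [0.001, 0.12, 0.993, 0.002]
wrist_force: [-0.1, 0.5, -1.7]
opening: 0.646
gripper_force: 9.4
```

Run:
```python
from h import *
go(.412,.101,.12,.136)
snap('side','s1')
im=cv2.imread('pics/s1.png')[150:330,225:395]
cv2.imwrite('pics/s1c.png',cv2.resize(im,None,fx=3.3,fy=3.3,interpolation=cv2.INTER_CUBIC))
```

```text
tcp [0.4576 0.4457 0.1253] a -0.2413 | slide now-axes [-0.0762 -0.6912  0.0085] after-turn axes [ 0.1838 -0.6706  0.0106] dr [ 0.0037  0.0036 -0.4804]
```

View pics/s1c.png

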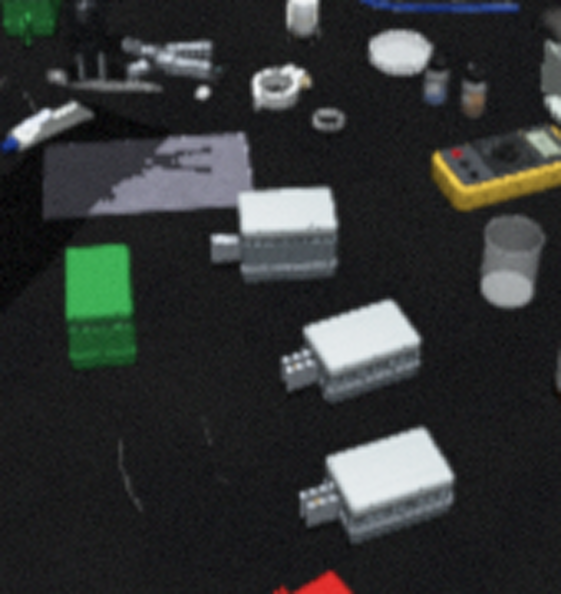

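Run:
```python
from h import *
s=load('s1')
for p in [(214,70),(210,47),(170,58)]: 
    q=px2w(s,225+p[0]/3.3,150+p[1]/3.3,.1353); st=ctrl.read_state()['tcp_pos']
    d=(q-st)[:2]; a=-.2413; print(q.round(4), 'fwd',d@[np.cos(a),np.sin(a)],'left',d@[-np.sin(a),np.cos(a)])
```

```text
[0.5566 0.39   0.1353] fwd 0.10998514432041076 left -0.029653177137142026
[0.5621 0.4269 0.1353] fwd 0.10644185677544162 left 0.007473402002591028
[0.5225 0.4193 0.1353] fwd 0.06985572280325414 left -0.009363297853289581
```

Run:
```python
from h import *
snap('wrist','w5')
im=cv2.imread('pics/w5.png')[150:400,160:480]
cv2.imwrite('pics/w5c.png',cv2.resize(im,None,fx=2,fy=2,interpolation=cv2.INTER_CUBIC))
```

```text
(no output)
```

View pics/w5c.png

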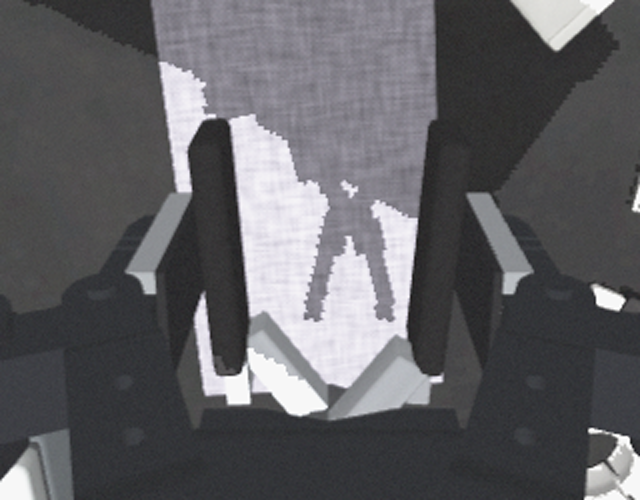

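Run:
```python
from h import *
s=load('s1'); st,Rm=pose(); t=st['tcp_pos']; a=-.2413; f=np.array([np.cos(a),np.sin(a),0]); l=np.array([-np.sin(a),np.cos(a),0])
im=cv2.resize(cv2.imread('pics/s1.png')[145:185,235:305],None,fx=8,fy=8,interpolation=cv2.INTER_CUBIC)
for lat,c in [(14,(0,0,255)),(-14,(0,255,0)),(21,(255,0,255)),(-21,(255,255,0))]:
  for h in (0.0,.014):
    u=w2px(s,t+f*.108+l*lat/1000+[0,0,h]); cv2.circle(im,tuple(((u-[235,145])*8).astype(int)),3,c,-1)
u=w2px(s,t); cv2.circle(im,tuple(((u-[235,145])*8).astype(int)),4,(0,255,255),-1)
b=s['img'];cv2.imwrite('pics/s1d.png',im)
```

```text
(no output)
```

View pics/s1d.png

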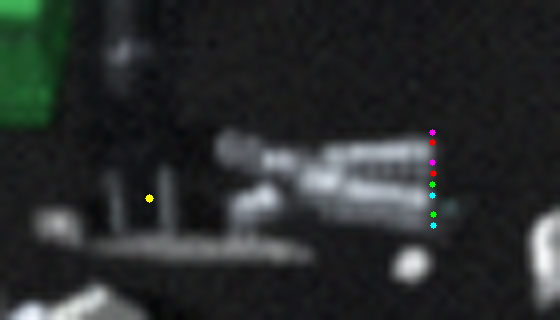

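Emit:
step_arm:
  steps:
    - {"slide": [0, 0, 0], "dr": [0, 0, -0.12]}
    - {"slide": [0, 0, 0], "dr": [0, 0, -0.12]}
    - {"slide": [0, 0, 0], "dr": [0, 0, -0.12]}
    - {"slide": [0, 0, 0], "dr": [0, 0, -0.12]}
    - {"slide": [0.03, -0.06, 0], "dr": [0, 0, 0]}
    - {"slide": [0.03, -0.09, 0], "dr": [0, 0, 0]}
    - {"slide": [0.03, -0.09, 0], "dr": [0, 0, 0]}
    - {"slide": [0.03, -0.09, 0], "dr": [0, 0, 0]}
    - {"slide": [0.03, -0.09, 0], "dr": [0, 0, 0]}
    - {"slide": [0.03, -0.09, 0], "dr": [0, 0, 0]}

```text
time_s: 8.2
tcp_pos: [0.4006, 0.1781, 0.1215]
ee_rot: [-0.001, -0.068, 0.998, -0.001]
wrist_force: [1.0, 0.3, -1.0]
opening: 0.641
gripper_force: 9.4
```

Emit:
step_arm:
  steps:
    - {"slide": [0, -0.09, 0], "dr": [0, 0, 0]}
    - {"slide": [0, -0.07, 0], "dr": [0, 0, 0]}
    - {"slide": [0, 0, 0], "dr": [0, 0, 0]}
    - {"slide": [0, 0, 0], "dr": [0, 0, 0]}

```text
time_s: 8.7
tcp_pos: [0.4123, 0.1007, 0.1221]
ee_rot: [-0.001, -0.067, 0.998, -0.0]
wrist_force: [0.3, -0.6, -1.9]
opening: 0.648
gripper_force: 9.4
```

Run:
```python
from h import *
go(.412,.101,.014,.136)
```

```text
tcp [0.4123 0.1007 0.1221] a 0.1351 | slide now-axes [1.000e-04 6.000e-04 2.162e-01] after-turn axes [0.0004 0.0006 0.2162] dr [ 0.0001 -0.0018 -0.0012]
```

Emit:
step_arm:
  steps:
    - {"slide": [0, 0, 0.07], "dr": [0, 0, 0]}
    - {"slide": [0, 0, 0.07], "dr": [0, 0, 0]}
    - {"slide": [0, 0, 0.05], "dr": [0, 0, 0]}
    - {"slide": [0, 0, 0.026], "dr": [0, 0, 0]}
    - {"slide": [-0.03, 0, 0], "dr": [0, 0, 0]}
    - {"slide": [-0.03, 0, 0], "dr": [0, 0, 0]}
    - {"slide": [-0.02, 0, 0], "dr": [0, 0, 0]}
    - {"slide": [-0.01, 0, 0], "dr": [0, 0, 0]}
    - {"slide": [0, 0, 0], "dr": [0, 0, 0]}
    - {"slide": [0, 0, 0], "dr": [0, 0, 0]}

```text
time_s: 9.95
tcp_pos: [0.4569, 0.1066, 0.0148]
ee_rot: [-0.0, -0.068, 0.998, -0.0]
wrist_force: [-0.2, -0.2, -1.5]
opening: 0.646
gripper_force: 9.4
```

Run:
```python
from h import *
go(.457,.107,.014,.136)
s=snap('side','s2')
st,Rm=pose(); t=st['tcp_pos']; a=.136; f=np.array([np.cos(a),np.sin(a),0]); l=np.array([-np.sin(a),np.cos(a),0])
im=cv2.resize(cv2.imread('pics/s2.png')[235:295,265:365],None,fx=7,fy=7,interpolation=cv2.INTER_CUBIC)
for lat,c in [(14,(0,0,255)),(-14,(0,255,0))]:
    u=w2px(s,t+f*.108+l*lat/1000+[0,0,.014]); cv2.circle(im,tuple(((u-[265,235])*7).astype(int)),3,c,-1)
cv2.imwrite('pics/s2c.png',im)
```

```text
tcp [0.4569 0.1066 0.0148] a 0.1357 | slide now-axes [-0.0004  0.0007  0.0016] after-turn axes [-0.0004  0.0007  0.0016] dr [-0.0002 -0.0006 -0.0004]
```

View pics/s2c.png

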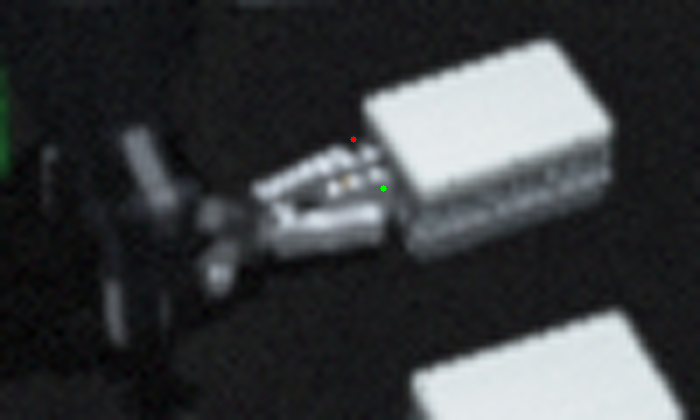

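Emit:
step_arm:
  steps:
    - {"slide": [0, 0, 0], "dr": [0, 0, 0]}
    - {"slide": [0, 0, 0], "dr": [0, 0, 0]}
    - {"slide": [0, 0, 0], "dr": [0, 0, 0]}
    - {"slide": [0, 0, 0], "dr": [0, 0, 0]}
  hand: -0.1
  grip_force: 20

```text
time_s: 10.5
tcp_pos: [0.4569, 0.1067, 0.0147]
ee_rot: [-0.0, -0.068, 0.998, -0.0]
wrist_force: [-2.9, -0.4, -1.2]
opening: 0.493
gripper_force: 21.9
```

Emit:
step_arm:
  steps:
    - {"slide": [0, 0, 0], "dr": [0, 0, 0]}
    - {"slide": [0, 0, 0], "dr": [0, 0, 0]}
    - {"slide": [0, 0, 0], "dr": [0, 0, 0]}
    - {"slide": [0, 0, 0], "dr": [0, 0, 0]}
    - {"slide": [0, 0, 0], "dr": [0, 0, 0]}
    - {"slide": [0, 0, 0], "dr": [0, 0, 0]}
  hand: -0.35
  grip_force: 38

```text
time_s: 11.25
tcp_pos: [0.4573, 0.1067, 0.0148]
ee_rot: [-0.0, -0.068, 0.998, -0.0]
wrist_force: [-1.3, -1.3, -0.7]
opening: 0.369
gripper_force: 38.5
```

Emit:
step_arm:
  steps:
    - {"slide": [0, 0, 0], "dr": [0, 0, 0]}
    - {"slide": [0, 0, 0], "dr": [0, 0, 0]}
    - {"slide": [0, 0, 0], "dr": [0, 0, 0]}
    - {"slide": [0, 0, 0], "dr": [0, 0, 0]}
    - {"slide": [0.03, 0, 0], "dr": [0, 0, 0]}
    - {"slide": [0.03, 0, 0], "dr": [0, 0, 0]}
    - {"slide": [0.03, 0, 0], "dr": [0, 0, 0]}
    - {"slide": [0, 0, 0], "dr": [0, 0, 0]}
  hand: 0.29
  grip_force: 20

```text
time_s: 12.25
tcp_pos: [0.411, 0.1004, 0.0149]
ee_rot: [-0.0, -0.068, 0.998, -0.0]
wrist_force: [0.3, 1.0, -0.6]
opening: 0.642
gripper_force: 9.4
```

Run:
```python
from h import *
snap('wrist','w6'); snap('side','s3')
# case3: stud (0.533,-0.0135) yaw 5.2
a=np.radians(5.2); f=np.array([np.cos(a),np.sin(a)]); 
fin=np.array([.533,-.0138])-.101*f; print('final',fin,'standoff',fin-.045*f,a)
st=fin-.045*f
go(st[0],st[1],.1,a)
```

```text
final [ 0.43241568 -0.02295389] standoff [ 0.38760088 -0.02703236] 0.09075712110370514
tcp [0.4131 0.1008 0.0151] a 0.1359 | slide now-axes [ 0.085  -0.2464 -0.1699] after-turn axes [ 0.074  -0.25   -0.1698] dr [0.     0.0013 0.0575]
```

Emit:
step_arm:
  steps:
    - {"slide": [0.037, 0, -0.06], "dr": [0, 0, 0.0575]}
    - {"slide": [0.037, 0, -0.06], "dr": [0, 0, 0]}
    - {"slide": [0, -0.08, 0], "dr": [0, 0, 0]}
    - {"slide": [0, -0.09, 0], "dr": [0, 0, 0]}
    - {"slide": [0, -0.08, 0], "dr": [0, 0, 0]}
    - {"slide": [0, 0, 0.05], "dr": [0, 0, 0]}
    - {"slide": [0, 0, 0.05], "dr": [0, 0, 0]}
    - {"slide": [0, 0, 0.02], "dr": [0, 0, 0]}
    - {"slide": [0, 0, 0], "dr": [0, 0, 0]}

```text
time_s: 13.48
tcp_pos: [0.3873, -0.0279, 0.0146]
ee_rot: [-0.0, -0.045, 0.999, 0.0]
wrist_force: [-0.5, -0.4, -1.5]
opening: 0.648
gripper_force: 9.4
```

Run:
```python
from h import *
go(.4324,-.0230,.0148,.0908)
```

```text
tcp [ 0.3873 -0.0279  0.0146] a 0.0909 | slide now-axes [-0.0907  0.0016 -0.0005] after-turn axes [-0.0907  0.0016 -0.0004] dr [ 0.0001 -0.0012  0.0001]
```

Emit:
step_arm:
  steps:
    - {"slide": [-0.03, 0.0015, 0], "dr": [0, 0, 0]}
    - {"slide": [-0.03, 0, 0], "dr": [0, 0, 0]}
    - {"slide": [-0.02, 0, 0], "dr": [0, 0, 0]}
    - {"slide": [-0.01, 0, 0], "dr": [0, 0, 0]}
    - {"slide": [0, 0, 0], "dr": [0, 0, 0]}
    - {"slide": [0, 0, 0], "dr": [0, 0, 0]}

```text
time_s: 14.22
tcp_pos: [0.4315, -0.0232, 0.0147]
ee_rot: [-0.0, -0.045, 0.999, -0.0]
wrist_force: [0.2, -0.2, -1.3]
opening: 0.647
gripper_force: 9.4
```

Emit:
step_arm:
  steps:
    - {"slide": [0, 0, 0], "dr": [0, 0, 0]}
    - {"slide": [0, 0, 0], "dr": [0, 0, 0]}
    - {"slide": [0, 0, 0], "dr": [0, 0, 0]}
    - {"slide": [0, 0, 0], "dr": [0, 0, 0]}
  hand: -0.1
  grip_force: 20

```text
time_s: 14.72
tcp_pos: [0.4317, -0.0232, 0.0147]
ee_rot: [-0.0, -0.045, 0.999, 0.0]
wrist_force: [-2.9, -0.2, -0.7]
opening: 0.492
gripper_force: 21.9
```

Same stall at 0.492 as before: the ears are in the mouth.

Emit:
step_arm:
  steps:
    - {"slide": [0, 0, 0], "dr": [0, 0, 0]}
    - {"slide": [0, 0, 0], "dr": [0, 0, 0]}
    - {"slide": [0, 0, 0], "dr": [0, 0, 0]}
    - {"slide": [0, 0, 0], "dr": [0, 0, 0]}
    - {"slide": [0, 0, 0], "dr": [0, 0, 0]}
    - {"slide": [0, 0, 0], "dr": [0, 0, 0]}
  hand: -0.35
  grip_force: 38

```text
time_s: 15.48
tcp_pos: [0.4322, -0.0232, 0.0149]
ee_rot: [0.0, -0.045, 0.999, -0.0]
wrist_force: [-1.1, -2.1, -1.7]
opening: 0.367
gripper_force: 38.3
```

Emit:
step_arm:
  steps:
    - {"slide": [0, 0, 0], "dr": [0, 0, 0]}
    - {"slide": [0, 0, 0], "dr": [0, 0, 0]}
    - {"slide": [0, 0, 0], "dr": [0, 0, 0]}
    - {"slide": [0, 0, 0], "dr": [0, 0, 0]}
    - {"slide": [0.03, 0, 0], "dr": [0, 0, 0]}
    - {"slide": [0.04, 0, 0], "dr": [0, 0, 0]}
    - {"slide": [0.04, 0, -0.06], "dr": [0, 0, 0]}
    - {"slide": [0, 0, -0.1], "dr": [0, 0, 0]}
    - {"slide": [0, 0, -0.1], "dr": [0, 0, 0]}
    - {"slide": [0, 0, 0], "dr": [0, 0, 0]}
  hand: 0.29
  grip_force: 20

```text
time_s: 16.73
tcp_pos: [0.3784, -0.0283, 0.1478]
ee_rot: [0.003, -0.045, 0.999, -0.0]
wrist_force: [-0.0, -0.4, -2.8]
opening: 0.645
gripper_force: 9.4
```

Run:
```python
from h import *
snap('side','s4')
a=cv2.imread('pics/s4.png'); b=cv2.imread('pics/s1.png')
# mat centre re pliers return; hold = mat centre -.055 f  (place at yaw -10deg)
th=np.radians(-12); f=np.array([np.cos(th),np.sin(th)]); h=np.array([.4955,.425])-.055*f; print(h,th)
go(h[0],h[1],.14,th)
c=cv2.resize(a[235:325,300:370],None,fx=6,fy=6,interpolation=cv2.INTER_CUBIC)
cv2.imwrite('pics/s4c.png',c)
```

```text
[0.44170188 0.43643514] -0.20943951023931956
tcp [ 0.3773 -0.0282  0.1459] a 0.0905 | slide now-axes [-0.2122  0.9139  0.0119] after-turn axes [0.0673 0.9358 0.0118] dr [-2.000e-04  3.800e-03  3.819e-01]
```

Emit:
step_arm:
  steps:
    - {"slide": [0, 0, 0], "dr": [0, 0, 0.127]}
    - {"slide": [0, 0, 0], "dr": [0, 0, 0.127]}
    - {"slide": [0, 0, 0], "dr": [0, 0, 0.127]}
    - {"slide": [0.01, 0.07, 0], "dr": [0, 0, 0]}
    - {"slide": [0.01, 0.1, 0], "dr": [0, 0, 0]}
    - {"slide": [0.01, 0.1, 0], "dr": [0, 0, 0]}
    - {"slide": [0.01, 0.1, 0], "dr": [0, 0, 0]}
    - {"slide": [0.01, 0.1, 0], "dr": [0, 0, 0]}
    - {"slide": [0.01, 0.1, 0], "dr": [0, 0, 0]}
    - {"slide": [0.007, 0.1, 0], "dr": [0, 0, 0]}

```text
time_s: 18.02
tcp_pos: [0.4125, 0.3073, 0.1429]
ee_rot: [-0.001, 0.104, 0.995, -0.001]
wrist_force: [0.1, 0.3, -0.6]
opening: 0.648
gripper_force: 9.4
```

Emit:
step_arm:
  steps:
    - {"slide": [0, 0.1, 0], "dr": [0, 0, 0]}
    - {"slide": [0, 0.1, 0], "dr": [0, 0, 0]}
    - {"slide": [0, 0.066, 0], "dr": [0, 0, 0]}
    - {"slide": [0, 0, 0], "dr": [0, 0, 0]}
    - {"slide": [0, 0, 0], "dr": [0, 0, 0]}

```text
time_s: 18.65
tcp_pos: [0.4404, 0.4353, 0.1432]
ee_rot: [-0.001, 0.104, 0.995, -0.001]
wrist_force: [-1.2, 1.3, -1.0]
opening: 0.644
gripper_force: 9.4
```

Run:
```python
from h import *
go(.4417,.4364,.009,-.2094)
```

```text
tcp [0.4404 0.4353 0.1432] a -0.2085 | slide now-axes [-0.0024  0.0035  0.2683] after-turn axes [-0.002   0.0027  0.2683] dr [-0.0039 -0.0022  0.0011]
```

Emit:
step_arm:
  steps:
    - {"slide": [-0.002, 0.003, 0.08], "dr": [0, 0, 0]}
    - {"slide": [0, 0, 0.08], "dr": [0, 0, 0]}
    - {"slide": [0, 0, 0.06], "dr": [0, 0, 0]}
    - {"slide": [0, 0, 0.03], "dr": [0, 0, 0]}
    - {"slide": [0, 0, 0.012], "dr": [0, 0, 0]}
    - {"slide": [0, 0, 0.006], "dr": [0, 0, 0]}
    - {"slide": [0, 0, 0.004], "dr": [0, 0, 0]}
    - {"slide": [0, 0, 0], "dr": [0, 0, 0]}

```text
time_s: 19.65
tcp_pos: [0.4431, 0.4382, 0.0094]
ee_rot: [0.0, 0.104, 0.995, 0.0]
wrist_force: [0.2, -0.2, -0.2]
opening: 0.645
gripper_force: 9.4
```

Emit:
step_arm:
  steps:
    - {"slide": [0, 0, 0.002], "dr": [0, 0, 0]}
    - {"slide": [0, 0, 0.002], "dr": [0, 0, 0]}
    - {"slide": [0, 0, 0], "dr": [0, 0, 0]}

```text
time_s: 20.02
tcp_pos: [0.4427, 0.438, 0.0068]
ee_rot: [-0.0, 0.104, 0.995, 0.0]
wrist_force: [0.6, 1.2, -1.3]
opening: 0.643
gripper_force: 9.6
```

Emit:
step_arm:
  steps:
    - {"slide": [0, 0, 0.002], "dr": [0, 0, 0]}
    - {"slide": [0, 0, 0.002], "dr": [0, 0, 0]}
    - {"slide": [0, 0, 0], "dr": [0, 0, 0]}

```text
time_s: 20.4
tcp_pos: [0.4427, 0.4379, 0.0051]
ee_rot: [0.0, 0.104, 0.995, 0.0]
wrist_force: [-1.1, -0.5, 3.5]
opening: 0.647
gripper_force: 9.7
```

Emit:
step_arm:
  steps:
    - {"slide": [0, 0, 0], "dr": [0, 0, 0]}
    - {"slide": [0, 0, 0], "dr": [0, 0, 0]}
    - {"slide": [0, 0, 0], "dr": [0, 0, 0]}
    - {"slide": [0, 0, 0], "dr": [0, 0, 0]}
    - {"slide": [0, 0, -0.02], "dr": [0, 0, 0]}
    - {"slide": [0, 0, -0.06], "dr": [0, 0, 0]}
    - {"slide": [0, 0, -0.1], "dr": [0, 0, 0]}
    - {"slide": [0, 0, -0.1], "dr": [0, 0, 0]}
    - {"slide": [0, 0, -0.1], "dr": [0, 0, 0]}
  hand: 1

```text
time_s: 21.52
tcp_pos: [0.4426, 0.4378, 0.1973]
ee_rot: [0.0, 0.104, 0.995, 0.0]
wrist_force: [0.9, 0.7, 0.3]
opening: 0.997
gripper_force: 0.0
```

Run:
```python
from h import *
go(.59,.22,.25,0)
```

```text
tcp [0.4426 0.4378 0.1973] a -0.2086 | slide now-axes [-0.3787 -0.365  -0.1054] after-turn axes [-0.2948 -0.4356 -0.1053] dr [ 0.0008  0.0007 -0.2656]
```

Emit:
step_arm:
  steps:
    - {"slide": [0, 0, -0.03], "dr": [0, 0, -0.133]}
    - {"slide": [0, 0, -0.03], "dr": [0, 0, -0.133]}
    - {"slide": [-0.06, -0.088, -0.01], "dr": [0, 0, 0]}
    - {"slide": [-0.06, -0.088, -0.01], "dr": [0, 0, 0]}
    - {"slide": [-0.06, -0.088, -0.01], "dr": [0, 0, 0]}
    - {"slide": [-0.06, -0.088, -0.01], "dr": [0, 0, 0]}
    - {"slide": [-0.06, -0.088, 0], "dr": [0, 0, 0]}
    - {"slide": [0, 0, 0], "dr": [0, 0, 0]}
    - {"slide": [0, 0, 0], "dr": [0, 0, 0]}

```text
time_s: 22.65
tcp_pos: [0.5926, 0.2179, 0.2452]
ee_rot: [0.0, 0.0, 1.0, 0.0]
wrist_force: [-0.7, -0.6, 0.4]
opening: 0.998
gripper_force: 0.0
```

Run:
```python
from h import *
s=snap('wrist','w7'); print(ctrl.read_state()['tcp_pos'])
im=cv2.imread('pics/w7.png')
k=2
def fit(a): return cv2.resize(a,None,fx=k,fy=k,interpolation=cv2.INTER_CUBIC)
# locate: print predicted px of objects
for n,p in [('c3',(.588,-.0105,.044)),('c2',(.612,.126,.044)),('b',(.587,.269,.064)),('piv',(.5,.425,.02))]: print(n,w2px(s,p).round())
cv2.imwrite('pics/w7b.png',cv2.resize(im[0:300],(800,375),interpolation=cv2.INTER_CUBIC))
```

```text
[0.59233691 0.21849293 0.24515721]
c3 [102. 172.]
c2 [237. 194.]
b [378. 175.]
piv [527.  83.]
```

```bash
cat >> h.py <<'E'
def rect(s,cx,cy,z,half=.08,res=.0005):
    n=int(2*half/res); w=[(cx-half,cy-half),(cx+half,cy-half),(cx+half,cy+half),(cx-half,cy+half)]
    src=np.float32([w2px(s,(a,b,z)) for a,b in w]); dst=np.float32([(0,0),(n,0),(n,n),(0,n)]) # col=x,row=y
    return cv2.warpPerspective(np.array(s['img']),cv2.getPerspectiveTransform(src,dst),(n,n))
def topfit(s,cx,cy,z,thr,half=.08,res=.0005,kern=17):
    g=cv2.cvtColor(rect(s,cx,cy,z,half,res),cv2.COLOR_RGB2GRAY); m=(g>thr).astype(np.uint8)
    m=cv2.morphologyEx(m,cv2.MORPH_OPEN,np.ones((kern,kern)))
    n,lab,st,c=cv2.connectedComponentsWithStats(m); 
    i=1+np.argmax(st[1:,4]); pts=np.argwhere(lab==i)[:,::-1].astype(np.float32)
    (u,v),(w,h),a=cv2.minAreaRect(pts)
    if w<h: w,h,a=h,w,a+90
    a=(a+90)%180-90
    return np.array([cx-half+u*res,cy-half+v*res]),w*res,h*res,a
E
python3 - <<'E'
from h import *
s=load('w7')
for n,c,z in [('c3',(.588,-.0105),.044),('c2',(.612,.126),.044),('b',(.587,.269),.064)]:
    g=cv2.cvtColor(rect(s,*c,z),cv2.COLOR_RGB2GRAY); print(n,g[150:170,150:170].mean(), [ (t,)+tuple(np.round(x,4) for x in topfit(s,*c,z,t)) for t in (100,150,200)])
w=load('w7')
for n,c,a in [('c3',(.588,-.0105),5.2),('c2',(.612,.126),7.8)]:
    M=None; r=cv2.cvtColor(rect(s,*c,.032),cv2.COLOR_RGB2GRAY)
    M=cv2.getRotationMatrix2D((160,160),a,1); r=cv2.warpAffine(r,M,(320,320))
    p=r[100:220,35:60].mean(1); print(n,[int(x) for x in p[::2]])  # y from -30mm step 1mm
E
```

```text
c3 244.935 [(100, array([ 0.5876, -0.0071]), np.float64(0.0873), np.float64(0.0594), np.float64(3.7517)), (150, array([ 0.5896, -0.0089]), np.float64(0.0824), np.float64(0.0534), np.float64(3.8141)), (200, array([ 0.5897, -0.0093]), np.float64(0.0811), np.float64(0.0513), np.float64(3.6914))]
c2 246.0125 [(100, array([0.6111, 0.1272]), np.float64(0.0876), np.float64(0.0553), np.float64(6.4588)), (150, array([0.6131, 0.1268]), np.float64(0.0826), np.float64(0.0529), np.float64(6.5819)), (200, array([0.6134, 0.1266]), np.float64(0.0811), np.float64(0.0513), np.float64(6.5819))]Traceback (most recent call last):
  File "<stdin>", line 4, in <module>
  File "h.py", line 30, in topfit
    i=1+np.argmax(st[1:,4]); pts=np.argwhere(lab==i)[:,::-1].astype(np.float32)
        ~~~~~~~~~^^^^^^^^^^
    return _wrapfunc(a, 'argmax', axis=axis, out=out, **kwds)
    return bound(*args, **kwds)
ValueError: attempt to get argmax of an empty sequence
```

Run:
```python
from h import *
s=load('w7')
g=cv2.cvtColor(rect(s,.587,.269,.064),cv2.COLOR_RGB2GRAY); print(g[150:170,150:170].mean(), g[150:170,250:270].mean())
for t in (60,70,80,90): 
    try: print(t,*[np.round(x,4) for x in topfit(s,.587,.269,.064,t)])
    except ValueError: pass
for n,c,a in [('c3',(.5896,-.009),3.8),('c2',(.6131,.1267),6.6)]:
    r=cv2.cvtColor(rect(s,*c,.032),cv2.COLOR_RGB2GRAY)
    r=cv2.warpAffine(r,cv2.getRotationMatrix2D((160,160),a,1),(320,320))
    p=r[120:200,30:60].mean(1); print(n,'y=-20..20mm',[int(x) for x in p[::2]])
s=load('w3')
for n,c,a in [('c3',(.588,-.0105),5.2),('c2',(.6117,.1262),7.8)]:
    r=cv2.cvtColor(rect(s,*c,.032),cv2.COLOR_RGB2GRAY)
    r=cv2.warpAffine(r,cv2.getRotationMatrix2D((160,160),a,1),(320,320))
    p=r[120:200,30:60].mean(1); print(n,'before',[int(x) for x in p[::2]])
```

```text
151.375 54.735
60 [0.5773 0.2689] 0.1081 0.0595 -10.3487
70 [0.5773 0.269 ] 0.1072 0.0589 -10.4915
80 [0.5777 0.2705] 0.1063 0.0553 -10.4516
90 [0.5877 0.2691] 0.0857 0.0541 -10.5873
c3 y=-20..20mm [67, 67, 67, 68, 67, 67, 68, 68, 68, 68, 68, 69, 69, 70, 97, 177, 229, 206, 131, 124, 191, 232, 205, 130, 99, 99, 99, 98, 97, 97, 96, 96, 96, 96, 96, 93, 82, 66, 61, 61]
c2 y=-20..20mm [56, 56, 55, 56, 56, 56, 56, 56, 56, 56, 56, 57, 56, 56, 62, 127, 210, 235, 185, 111, 152, 219, 234, 178, 100, 92, 90, 89, 84, 66, 44, 39, 40, 46, 53, 55, 56, 56, 56, 55]
c3 before [56, 55, 55, 56, 56, 56, 56, 56, 55, 54, 54, 55, 56, 92, 180, 224, 185, 114, 88, 88, 89, 100, 122, 121, 125, 191, 226, 188, 114, 88, 89, 88, 88, 87, 87, 87, 85, 85, 86, 86]
c2 before [57, 56, 56, 57, 56, 56, 56, 56, 56, 56, 56, 54, 54, 62, 124, 208, 227, 164, 95, 106, 132, 130, 95, 80, 93, 147, 214, 227, 163, 93, 87, 85, 85, 85, 81, 67, 43, 37, 37, 38]
```

Run:
```python
from h import *
go(.6131,.1267,.08,.115)
```

```text
tcp [0.5923 0.2185 0.2452] a 0.0006 | slide now-axes [-0.0414 -0.1837  0.3303] after-turn axes [-0.0202 -0.1871  0.3303] dr [ 0.0003 -0.     -0.1456]
```

Emit:
step_arm:
  steps:
    - {"slide": [0, 0, 0], "dr": [0, 0, -0.1456]}
    - {"slide": [-0.007, -0.06, 0], "dr": [0, 0, 0]}
    - {"slide": [-0.007, -0.067, 0], "dr": [0, 0, 0]}
    - {"slide": [-0.006, -0.06, 0.05], "dr": [0, 0, 0]}
    - {"slide": [0, 0, 0.1], "dr": [0, 0, 0]}
    - {"slide": [0, 0, 0.1], "dr": [0, 0, 0]}
    - {"slide": [0, 0, 0.08], "dr": [0, 0, 0]}
    - {"slide": [0, 0, 0], "dr": [0, 0, 0]}
    - {"slide": [0, 0, 0], "dr": [0, 0, 0]}

```text
time_s: 23.82
tcp_pos: [0.6141, 0.1273, 0.0816]
ee_rot: [0.001, -0.058, 0.998, 0.0]
wrist_force: [0.8, -1.0, 0.4]
opening: 0.999
gripper_force: 0.0
```

Run:
```python
from h import *
go(.6131,.1267,.012,.115)
```

```text
tcp [0.6141 0.1273 0.0816] a 0.1159 | slide now-axes [ 0.0023 -0.001   0.1391] after-turn axes [ 0.0021 -0.0009  0.1392] dr [0.0002 0.0023 0.0012]
```

Emit:
step_arm:
  steps:
    - {"slide": [0.002, -0.001, 0.05], "dr": [0, 0, 0]}
    - {"slide": [0, 0, 0.05], "dr": [0, 0, 0]}
    - {"slide": [0, 0, 0.025], "dr": [0, 0, 0]}
    - {"slide": [0, 0, 0.014], "dr": [0, 0, 0]}
    - {"slide": [0, 0, 0], "dr": [0, 0, 0]}
    - {"slide": [0, 0, 0], "dr": [0, 0, 0]}

```text
time_s: 24.58
tcp_pos: [0.6131, 0.1257, 0.0112]
ee_rot: [0.001, -0.057, 0.998, 0.0]
wrist_force: [-1.1, 0.4, -0.6]
opening: 1.003
gripper_force: 0.0
```

Emit:
step_arm:
  steps:
    - {"slide": [0, 0, 0], "dr": [0, 0, 0]}
    - {"slide": [0, 0, 0], "dr": [0, 0, 0]}
    - {"slide": [0, 0, 0], "dr": [0, 0, 0]}
    - {"slide": [0, 0, 0], "dr": [0, 0, 0]}
    - {"slide": [0, 0, 0], "dr": [0, 0, 0]}
    - {"slide": [0, 0, 0], "dr": [0, 0, 0]}
  hand: -0.2
  grip_force: 40

```text
time_s: 25.32
tcp_pos: [0.6128, 0.1257, 0.0108]
ee_rot: [0.0, -0.057, 0.998, 0.0]
wrist_force: [-1.6, -0.3, 4.9]
opening: 0.627
gripper_force: 43.6
```

Emit:
step_arm:
  steps:
    - {"slide": [0, 0, -0.02], "dr": [0, 0, 0]}
    - {"slide": [0, 0, -0.05], "dr": [0, 0, 0]}
    - {"slide": [0, 0, -0.07], "dr": [0, 0, 0]}
    - {"slide": [0, 0, -0.07], "dr": [0, 0, 0]}
    - {"slide": [0, 0, -0.05], "dr": [0, 0, 0]}
    - {"slide": [0, 0, 0], "dr": [0, 0, 0]}

```text
time_s: 26.08
tcp_pos: [0.6135, 0.1257, 0.1422]
ee_rot: [0.002, -0.057, 0.998, 0.0]
wrist_force: [0.8, 0.6, -2.4]
opening: 0.627
gripper_force: 42.9
```

Run:
```python
from h import *
# has base moved? wrist view from here
s=snap('wrist','w8'); print(w2px(s,(.5877,.2691,.064)))
for t in (90,110): print(*[np.round(x,4) for x in topfit(s,.5877,.2691,.064,t)])
go(.5877,.2691,.144,np.radians(-10.5))
```

```text
[542.1568703  198.83286591]
[0.5884 0.2655] 0.0839 0.0571 -10.6965
[0.5893 0.2665] 0.0823 0.0548 -10.3048
tcp [0.6127 0.1256 0.1405] a 0.1146 | slide now-axes [ 0.0168  0.2909 -0.007 ] after-turn axes [ 0.1014  0.2731 -0.0069] dr [0.     0.0012 0.3792]
```

Emit:
step_arm:
  steps:
    - {"slide": [0, 0, 0], "dr": [0, 0, 0.095]}
    - {"slide": [0, 0, 0], "dr": [0, 0, 0.095]}
    - {"slide": [0, 0, 0], "dr": [0, 0, 0.095]}
    - {"slide": [0, 0, 0], "dr": [0, 0, 0.095]}
    - {"slide": [0.025, 0.068, 0], "dr": [0, 0, 0]}
    - {"slide": [0.025, 0.068, 0], "dr": [0, 0, 0]}
    - {"slide": [0.025, 0.068, 0], "dr": [0, 0, 0]}
    - {"slide": [0.025, 0.068, 0], "dr": [0, 0, 0]}
    - {"slide": [0, 0, 0], "dr": [0, 0, 0]}
    - {"slide": [0, 0, 0], "dr": [0, 0, 0]}

```text
time_s: 27.38
tcp_pos: [0.5875, 0.2679, 0.1388]
ee_rot: [-0.001, 0.092, 0.996, -0.001]
wrist_force: [-0.4, -0.4, -2.3]
opening: 0.625
gripper_force: 43.2
```

Run:
```python
from h import *
go(.588,.2685,.0752,np.radians(-10.5))
```

```text
tcp [0.5875 0.2679 0.1388] a -0.1835 | slide now-axes [-0.0009  0.0017  0.1272] after-turn axes [-0.0007  0.0014  0.1272] dr [-0.0024 -0.0023 -0.0003]
```

Emit:
step_arm:
  steps:
    - {"slide": [0, 0.001, 0.05], "dr": [0, 0, 0]}
    - {"slide": [0, 0, 0.04], "dr": [0, 0, 0]}
    - {"slide": [0, 0, 0.02], "dr": [0, 0, 0]}
    - {"slide": [0, 0, 0.01], "dr": [0, 0, 0]}
    - {"slide": [0, 0, 0.004], "dr": [0, 0, 0]}
    - {"slide": [0, 0, 0.002], "dr": [0, 0, 0]}
    - {"slide": [0, 0, 0], "dr": [0, 0, 0]}
    - {"slide": [0, 0, 0], "dr": [0, 0, 0]}

```text
time_s: 28.38
tcp_pos: [0.5885, 0.2691, 0.0776]
ee_rot: [0.0, 0.092, 0.996, 0.0]
wrist_force: [-0.4, 0.4, -2.6]
opening: 0.626
gripper_force: 43.2
```

Run:
```python
from h import *
s=snap('wrist','w9')
for t in (90,130): 
  print(*[np.round(x,4) for x in topfit(s,.588,.2685,.108,t)])
```

```text
[0.574  0.2707] 0.0815 0.0544 -8.8068
[0.5804 0.2696] 0.0678 0.054 -10.5208
```

Not yet in contact; lower until the force turns, then release.

Emit:
step_arm:
  steps:
    - {"slide": [0, 0, 0.003], "dr": [0, 0, 0]}
    - {"slide": [0, 0, 0.003], "dr": [0, 0, 0]}
    - {"slide": [0, 0, 0], "dr": [0, 0, 0]}

```text
time_s: 28.8
tcp_pos: [0.5883, 0.269, 0.0749]
ee_rot: [0.0, 0.092, 0.996, 0.0]
wrist_force: [-3.0, -0.3, 3.3]
opening: 0.628
gripper_force: 43.8
```

Emit:
step_arm:
  steps:
    - {"slide": [0, 0, 0], "dr": [0, 0, 0]}
    - {"slide": [0, 0, 0], "dr": [0, 0, 0]}
    - {"slide": [0, 0, 0], "dr": [0, 0, 0]}
    - {"slide": [0, 0, 0], "dr": [0, 0, 0]}
    - {"slide": [0, 0, -0.05], "dr": [0, 0, 0]}
    - {"slide": [0, 0, -0.1], "dr": [0, 0, 0]}
    - {"slide": [0, 0, -0.1], "dr": [0, 0, 0]}
    - {"slide": [0, -0.08, -0.05], "dr": [0, 0, 0]}
    - {"slide": [0, -0.08, 0], "dr": [0, 0, 0]}
    - {"slide": [0, 0, 0], "dr": [0, 0, 0]}
  hand: 1

```text
time_s: 30.05
tcp_pos: [0.5734, 0.1882, 0.2251]
ee_rot: [0.0, 0.093, 0.996, -0.0]
wrist_force: [0.1, 0.4, 0.8]
opening: 1.001
gripper_force: 0.0
```

Run:
```python
from h import *
s=snap('wrist','w10'); print(w2px(s,(.588,.269,.108)),w2px(s,(.5896,-.009,.044)))
for n,c,z in [('st',(.588,.269),.108),('c3',(.5896,-.009),.044)]:
  for t in (90,130,160):
    try: print(n,t,*[np.round(x,4) for x in topfit(s,*c,z,t)])
    except ValueError: pass
go(.5896,-.009,.08,np.radians(3.8))
```

```text
[429.47274392 196.24282551] [136.65014974 230.50216671]
st 90 [0.5747 0.2626] 0.1097 0.0664 -10.3889
st 130 [0.5875 0.2658] 0.0846 0.0547 -10.4077
st 160 [0.5884 0.2668] 0.0826 0.052 -10.4516
c3 90 [ 0.5758 -0.0007] 0.1106 0.0734 3.6678
c3 130 [ 0.5875 -0.0075] 0.0869 0.0574 3.8506
c3 160 [ 0.5892 -0.0086] 0.0833 0.0548 4.3987
tcp [0.5737 0.1894 0.2248] a -0.1856 | slide now-axes [-0.1044 -0.3843  0.2894] after-turn axes [-0.0055 -0.3981  0.2895] dr [ 0.0004  0.0007 -0.3208]
```

Emit:
step_arm:
  steps:
    - {"slide": [0, 0, 0], "dr": [0, 0, -0.16]}
    - {"slide": [0, 0, 0], "dr": [0, 0, -0.16]}
    - {"slide": [-0.001, -0.08, 0], "dr": [0, 0, 0]}
    - {"slide": [-0.001, -0.08, 0], "dr": [0, 0, 0]}
    - {"slide": [-0.001, -0.08, 0.03], "dr": [0, 0, 0]}
    - {"slide": [-0.001, -0.08, 0.05], "dr": [0, 0, 0]}
    - {"slide": [-0.001, -0.078, 0.07], "dr": [0, 0, 0]}
    - {"slide": [0, 0, 0.08], "dr": [0, 0, 0]}
    - {"slide": [0, 0, 0.06], "dr": [0, 0, 0]}
    - {"slide": [0, 0, 0], "dr": [0, 0, 0]}

```text
time_s: 31.35
tcp_pos: [0.5882, -0.0074, 0.0769]
ee_rot: [-0.002, -0.034, 0.999, 0.0]
wrist_force: [-0.7, 0.0, 1.2]
opening: 1.003
gripper_force: 0.0
```

Run:
```python
from h import *
go(.5896,-.009,.0112,np.radians(3.9))
```

```text
tcp [ 0.5882 -0.0074  0.0769] a 0.0681 | slide now-axes [-0.0033 -0.0034  0.1313] after-turn axes [-0.0026 -0.0034  0.1313] dr [ 0.0007 -0.0062  0.    ]
```

Emit:
step_arm:
  steps:
    - {"slide": [-0.002, -0.003, 0.05], "dr": [0, 0, 0]}
    - {"slide": [0, 0, 0.045], "dr": [0, 0, 0]}
    - {"slide": [0, 0, 0.024], "dr": [0, 0, 0]}
    - {"slide": [0, 0, 0.012], "dr": [0, 0, 0]}
    - {"slide": [0, 0, 0], "dr": [0, 0, 0]}
    - {"slide": [0, 0, 0], "dr": [0, 0, 0]}

```text
time_s: 32.1
tcp_pos: [0.5912, -0.0095, 0.0146]
ee_rot: [0.001, -0.034, 0.999, -0.0]
wrist_force: [0.4, -0.6, -0.3]
opening: 0.996
gripper_force: 0.0
```

Emit:
step_arm:
  steps:
    - {"slide": [0, 0, 0], "dr": [0, 0, 0]}
    - {"slide": [0, 0, 0], "dr": [0, 0, 0]}
    - {"slide": [0, 0, 0], "dr": [0, 0, 0]}
    - {"slide": [0, 0, 0], "dr": [0, 0, 0]}
    - {"slide": [0, 0, 0], "dr": [0, 0, 0]}
    - {"slide": [0, 0, 0], "dr": [0, 0, 0]}
  hand: -0.2
  grip_force: 40

```text
time_s: 32.85
tcp_pos: [0.591, -0.0098, 0.0144]
ee_rot: [0.0, -0.034, 0.999, -0.0]
wrist_force: [-1.5, -2.0, 6.4]
opening: 0.628
gripper_force: 43.5
```

Emit:
step_arm:
  steps:
    - {"slide": [0, 0, -0.02], "dr": [0, 0, 0]}
    - {"slide": [0, 0, -0.05], "dr": [0, 0, 0]}
    - {"slide": [0, 0, -0.08], "dr": [0, 0, 0]}
    - {"slide": [0, 0, -0.08], "dr": [0, 0, 0]}
    - {"slide": [0, 0, -0.08], "dr": [0, 0, 0]}
    - {"slide": [0, 0, -0.06], "dr": [0, 0, 0]}
    - {"slide": [0, 0, 0], "dr": [0, 0, 0]}

```text
time_s: 33.72
tcp_pos: [0.5917, -0.0095, 0.2012]
ee_rot: [0.002, -0.034, 0.999, -0.0]
wrist_force: [0.7, 1.1, -3.3]
opening: 0.625
gripper_force: 43.0
```

Run:
```python
from h import *
go(.588,.2675,.18,np.radians(-10.5)); snap('side','s5')
```

```text
tcp [ 0.5917 -0.0095  0.2012] a 0.0676 | slide now-axes [-0.0298  0.5532  0.0424] after-turn axes [0.1083 0.5433 0.0425] dr [3.000e-04 5.200e-03 3.194e-01]
```

Emit:
step_arm:
  steps:
    - {"slide": [0, 0, 0], "dr": [0, 0, 0.106]}
    - {"slide": [0, 0, 0], "dr": [0, 0, 0.106]}
    - {"slide": [0, 0, 0], "dr": [0, 0, 0.107]}
    - {"slide": [0.015, 0.068, 0], "dr": [0, 0, 0]}
    - {"slide": [0.015, 0.095, 0], "dr": [0, 0, 0]}
    - {"slide": [0.015, 0.095, 0], "dr": [0, 0, 0]}
    - {"slide": [0.02, 0.095, 0], "dr": [0, 0, 0]}
    - {"slide": [0.02, 0.095, 0], "dr": [0, 0, 0]}
    - {"slide": [0.02, 0.095, 0], "dr": [0, 0, 0]}
    - {"slide": [0, 0, 0], "dr": [0, 0, 0]}

```text
time_s: 35.02
tcp_pos: [0.5871, 0.27, 0.1962]
ee_rot: [-0.002, 0.089, 0.996, -0.001]
wrist_force: [0.0, -0.3, -3.5]
opening: 0.624
gripper_force: 43.4
```

Run:
```python
from h import *
go(.5895,.2675,.1235,np.radians(-10.5)); s=snap('side','s6')
# compare stack region with the picture before (base knocked?)
o=load('s5'); g=[cv2.cvtColor(np.array(x['img']),cv2.COLOR_RGB2GRAY).astype(int) for x in (o,s)]
u=w2px(s,(.55,.25,.05)).astype(int); d=np.abs(g[0]-g[1])[u[1]-3:u[1]+25,u[0]-20:u[0]+30]; print(u,d.mean(),d.max())
```

```text
tcp [0.5871 0.27   0.1962] a -0.1789 | slide now-axes [-0.006  -0.004   0.1454] after-turn axes [-0.0056 -0.0041  0.1454] dr [-0.0016 -0.0039  0.0055]
[300 222] 10.388571428571428 77
```

Run:
```python
from h import *
g=[cv2.Canny(cv2.cvtColor(np.array(load(n)['img']),cv2.COLOR_RGB2GRAY),40,120).astype(np.float32) for n in ('s5','s6')]
g=[cv2.GaussianBlur(x,(0,0),1.) for x in g]
T=g[0][205:240,285:335]; r=cv2.matchTemplate(g[1][195:250,275:345],T,cv2.TM_CCOEFF_NORMED); print(cv2.minMaxLoc(r),'expect (10,10)')
```

```text
(-0.18162573873996735, 0.7290518879890442, (4, 5), (10, 10)) expect (10,10)
```

Emit:
step_arm:
  steps:
    - {"slide": [-0.005, -0.004, 0.05], "dr": [0, 0, 0.005]}
    - {"slide": [0, 0, 0.04], "dr": [0, 0, 0]}
    - {"slide": [0, 0, 0.03], "dr": [0, 0, 0]}
    - {"slide": [0, 0, 0.012], "dr": [0, 0, 0]}
    - {"slide": [0, 0, 0.004], "dr": [0, 0, 0]}
    - {"slide": [0, 0, 0], "dr": [0, 0, 0]}
    - {"slide": [0, 0, 0], "dr": [0, 0, 0]}

```text
time_s: 35.95
tcp_pos: [0.5909, 0.2647, 0.1314]
ee_rot: [0.0, 0.093, 0.996, 0.0]
wrist_force: [-0.4, 0.4, -3.3]
opening: 0.625
gripper_force: 43.4
```

Emit:
step_arm:
  steps:
    - {"slide": [0.004, 0.005, 0], "dr": [0, 0, 0]}
    - {"slide": [0, 0, 0.01], "dr": [0, 0, 0]}
    - {"slide": [0, 0, 0.004], "dr": [0, 0, 0]}
    - {"slide": [0, 0, 0.002], "dr": [0, 0, 0]}
    - {"slide": [0, 0, 0], "dr": [0, 0, 0]}
    - {"slide": [0, 0, 0], "dr": [0, 0, 0]}

```text
time_s: 36.7
tcp_pos: [0.5891, 0.2674, 0.1228]
ee_rot: [0.0, 0.093, 0.996, -0.0]
wrist_force: [0.6, 0.4, -2.5]
opening: 0.625
gripper_force: 43.5
```

Emit:
step_arm:
  steps:
    - {"slide": [0, 0, 0.003], "dr": [0, 0, 0]}
    - {"slide": [0, 0, 0], "dr": [0, 0, 0]}
    - {"slide": [0, 0, 0], "dr": [0, 0, 0]}

```text
time_s: 37.08
tcp_pos: [0.5892, 0.2674, 0.1224]
ee_rot: [0.001, 0.093, 0.996, 0.0]
wrist_force: [-1.9, -1.4, 5.4]
opening: 0.626
gripper_force: 44.2
```

Contact; release, withdraw and check.

Emit:
step_arm:
  steps:
    - {"slide": [0, 0, 0], "dr": [0, 0, 0]}
    - {"slide": [0, 0, 0], "dr": [0, 0, 0]}
    - {"slide": [0, 0, 0], "dr": [0, 0, 0]}
    - {"slide": [0, 0, 0], "dr": [0, 0, 0]}
    - {"slide": [0, 0, -0.05], "dr": [0, 0, 0]}
    - {"slide": [0, 0, -0.1], "dr": [0, 0, 0]}
    - {"slide": [0, 0, -0.1], "dr": [0, 0, 0]}
    - {"slide": [0, 0, -0.1], "dr": [0, 0, 0]}
    - {"slide": [-0.08, 0.06, 0], "dr": [0, 0, 0]}
    - {"slide": [0, 0, 0], "dr": [0, 0, 0]}
  hand: 1

```text
time_s: 38.33
tcp_pos: [0.6363, 0.2906, 0.294]
ee_rot: [-0.0, 0.093, 0.996, -0.0]
wrist_force: [-0.1, -0.4, -0.4]
opening: 1.002
gripper_force: 0.0
```

Run:
```python
from h import *
w=snap('wrist','w11'); s=snap('side','s7')
for t in (130,160,190):
  try: print(t,*[np.round(x,4) for x in topfit(w,.588,.267,.152,t)])
  except ValueError: pass
a=cv2.resize(cv2.imread('pics/w11.png'),(640,400))[:300]
b=cv2.resize(cv2.imread('pics/s7.png')[165:265,220:420],None,fx=3,fy=3,interpolation=cv2.INTER_CUBIC)
o=np.zeros((600,640,3),np.uint8); o[:300]=a; o[300:,:600]=b; cv2.imwrite('pics/fin.png',o)
```

```text
130 [0.5873 0.2694] 0.0847 0.0574 -10.7389
160 [0.5875 0.2671] 0.0827 0.0528 -10.4915
190 [0.5878 0.2662] 0.079 0.0504 -10.8139
```

View pics/fin.png

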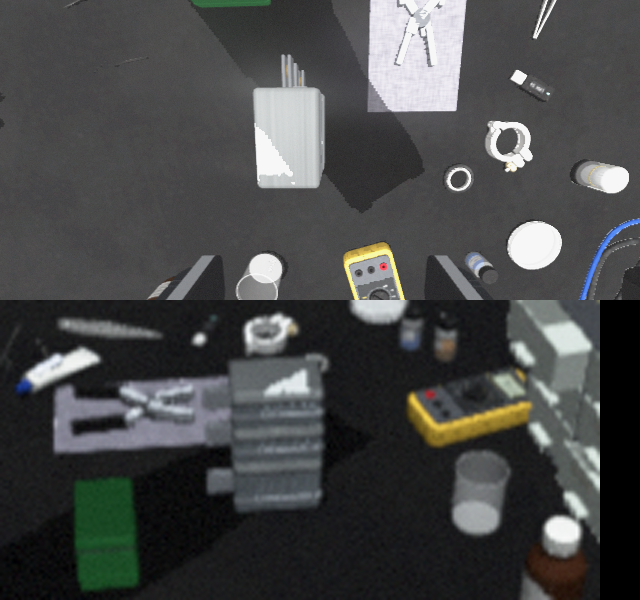

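Run:
```python
from h import *
w=load('w11'); pv=px2w(w,421,18,.021); e=(px2w(w,368,110,.003)+px2w(w,457,110,.003))/2
th=np.radians(-10); c=e[:2]-.1*np.array([np.cos(th),np.sin(th)]); print(pv[:2],c,np.linalg.norm(pv[:2]-c))
st=ctrl.read_state(); print(np.abs(st['qvel']).max(), st['time_s'])
if np.linalg.norm(pv[:2]-c)<.025: print(ctrl.close_job())
```

```text
[0.49567387 0.42462901] [0.49394525 0.42587941] 0.0021334506579707086
0.036864403727025555 38.425
the job is handed in; nothing more can be done
None
```

Both open cases (only two of case_1..3 were present) were clicked shut with the pliers, checked by the ear spacing; the pliers lie on the mat with the pivot about 2 mm from its centre, both cases are stacked on the base case facing its way, and the job is handed in without a verdict returned.

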